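# Run a fingertip along a row of flip-lid component boxes and click them shut

### The job

The lids of the five small component boxes on the rail stand open. With the fingers closed, run the fingertips along the row from its hinge end, folding the lids over one after the other and pressing each one lightly until it has clicked fully shut. Do not bend a lid backwards, do not pick anything up, and leave the things lying beside the row where they are.

Things in the scene. Friction and masses are not known exactly. Their poses are not given: they have to be found in the camera images.
- box_row: Chain of five equal dark flip-lid component boxes on a low aluminium rail (264 x 54 mm), fixed. Origin: middle of the row, on the bench; z up; +x along the row, the way the lids fold shut. Boxes 43 mm long (x), 46 wide (y), rims 29 mm above the bench, one every 50 mm. Each lid is hinged along y on its own box's -x edge: hinge lines at x = -122.5, -72.5, -22.5, 27.5, 77.5 mm, at rim height.
- lid_1 (a joint): Lid 1, counted from the -x (hinge) end. Rad: 0 shut flat, 1.57 upright, more leans backwards to -x, stop at 2.1. Stays where left (0.009 N m friction). Springy lip at the free edge clicks over a ridge on the box: met at 0.08 rad, snaps over below 0.06 under some 3 N near the edge, then holds the lid below 0.02.
- lid_1_press (a point): Point on the top of lid 1, on its centre line, 6 mm short of the free edge, 37 mm from the hinge line; moves with the lid. The lid is a grey plate with a clear window, 44 mm long, 46 wide, 2.2 thick; shut, its top is 31.4 mm above the bench.
- lid_2 (a joint): Lid 2, counted from the -x (hinge) end. Rad: 0 shut flat, 1.57 upright, more leans backwards to -x, stop at 2.1. Stays where left (0.009 N m friction). Springy lip at the free edge clicks over a ridge on the box: met at 0.08 rad, snaps over below 0.06 under some 3 N near the edge, then holds the lid below 0.02.
- lid_2_press (a point): Point on the top of lid 2, on its centre line, 6 mm short of the free edge, 37 mm from the hinge line; moves with the lid. The lid is a grey plate with a clear window, 44 mm long, 46 wide, 2.2 thick; shut, its top is 31.4 mm above the bench.
- lid_3 (a joint): Lid 3, counted from the -x (hinge) end. Rad: 0 shut flat, 1.57 upright, more leans backwards to -x, stop at 2.1. Stays where left (0.009 N m friction). Springy lip at the free edge clicks over a ridge on the box: met at 0.08 rad, snaps over below 0.06 under some 3 N near the edge, then holds the lid below 0.02.
- lid_3_press (a point): Point on the top of lid 3, on its centre line, 6 mm short of the free edge, 37 mm from the hinge line; moves with the lid. The lid is a grey plate with a clear window, 44 mm long, 46 wide, 2.2 thick; shut, its top is 31.4 mm above the bench.
- lid_4 (a joint): Lid 4, counted from the -x (hinge) end. Rad: 0 shut flat, 1.57 upright, more leans backwards to -x, stop at 2.1. Stays where left (0.009 N m friction). Springy lip at the free edge clicks over a ridge on the box: met at 0.08 rad, snaps over below 0.06 under some 3 N near the edge, then holds the lid below 0.02.
- lid_4_press (a point): Point on the top of lid 4, on its centre line, 6 mm short of the free edge, 37 mm from the hinge line; moves with the lid. The lid is a grey plate with a clear window, 44 mm long, 46 wide, 2.2 thick; shut, its top is 31.4 mm above the bench.
- lid_5 (a joint): Lid 5, counted from the -x (hinge) end. Rad: 0 shut flat, 1.57 upright, more leans backwards to -x, stop at 2.1. Stays where left (0.009 N m friction). Springy lip at the free edge clicks over a ridge on the box: met at 0.08 rad, snaps over below 0.06 under some 3 N near the edge, then holds the lid below 0.02.
- lid_5_press (a point): Point on the top of lid 5, on its centre line, 6 mm short of the free edge, 37 mm from the hinge line; moves with the lid. The lid is a grey plate with a clear window, 44 mm long, 46 wide, 2.2 thick; shut, its top is 31.4 mm above the bench.
- heat_sink: Bystander, loose, stays where it is: finned heat sink, black, 40 x 50 x 24 mm. Origin: centre of its underside.
- block_battery: Bystander, loose, stays where it is: block battery standing upright, 18 x 26 x 48 mm. Origin: centre of its underside.
- tweezers: Bystander, loose, stays where it is: steel tweezers lying flat, 13 x 122 x 8 mm. Origin: centre of its underside.
- relay: Bystander, loose, stays where it is: plug-in relay in a clear cover, standing, 22 x 28 x 36 mm. Origin: centre of its underside.

How it is judged:
On the way, in this order (a step that is already met when the one before it is completed fails the run):
1. lid 1 is shut (value of joint lid_1 below 0.04 rad), for 0.1 s.
2. lid 3 is shut, after the ones before it (value of joint lid_3 below 0.04 rad), for 0.1 s.
3. lid 5 is shut, after the ones before it (value of joint lid_5 below 0.04 rad), for 0.1 s.
At the end, for the whole second after the job is handed in: All five lids are clicked shut (each within 0.04 rad of flat) and at rest, having been shut along the row from the hinge end (lid 1 before lid 3 before lid 5), and the heat sink, block battery, tweezers and relay are within 30 mm of where they were (value of joint each of lid_1, lid_2, lid_3, lid_4, lid_5 below 0.04 rad and velocity of joint each of lid_1, lid_2, lid_3, lid_4, lid_5 below 0.1 rad/s and distance of each of heat_sink, block_battery, tweezers, relay from where it was at the start of the episode below 0.03 m); the robot touches nothing.
It fails at once if a lid is bent backwards (past 1.9 rad) (value of joint any of lid_1, lid_2, lid_3, lid_4, lid_5 above 1.9 rad).
It fails at once if the boxes are pressed with more than 40 N (contact force between any of the fingers, the arm and box_row above 40 N).
It fails at once if a thing beside the row is shoved, lifted or carried off (over 30 mm) (distance of any of heat_sink, block_battery, tweezers, relay from where it was at the start of the episode above 0.03 m).
It also fails if it takes over 45 s, if anything falls off the work surface, if the arm or the gripper's body presses on something with over 40 N, if the wrist force passes 120 N, or if a joint passes its speed limit or range.

### The arm

A 6-joint arm with a two-finger parallel gripper is mounted at the origin on a cart in front of the work surface, level with it; the furniture and walls round the work are solid. World frame = base frame: x ahead of the robot, y to its left, z up, the work surface at z = 0. Lengths are in m, angles in rad, forces in N, time in s.
With the tool pointing down it reaches from about 0.3 to 0.875 m from the base axis. Payload 6.4 kg.
Tool frame: the origin (TCP) lies at the very end of the fingers, on their centre line; the grasp point (between the pads) lies 19 mm behind it; z points along the fingers, y is the line along which they close (so a half turn about z gives the same grasp; the last joint's range is limited). The gripper opens to 85 mm and grips with 20 to 120 N. Pads are 22 mm wide; open, the fingers measure 114 mm over their backs; the gripper's body (76 mm by 85 mm) begins 54 mm behind the grasp point. The pads swing forward as they close: fully open they stand 13 mm farther back than shut.
Start: joints at [1.066, 0.181, 1.607, -0, 1.354, -0.206], TCP at [0.169, 0.55, 0.231] pointing down, gripper open.
Joint ranges: [-2.99, 2.99], [-0.89, 2.07], [0.3, 2.58], [-1.14, 4.28], [0, 2.63], [-3.12, 3.12]. Speed limits (rad/s): [2.57, 2.57, 3.01, 3.14, 3.14, 3.14].

### API

Orientations are given as a unit quaternion [w, x, y, z].
In Python, from workcell import status, viewer, manip gives the robot as it stands. The module is installed in compiled form; this text tells all that it offers.
- The arm moves only by the tool step_arm, never from a script. Its argument "deltas" is text: rows parted by semicolons, each of 7 numbers parted by spaces: the closure, from 0 (fully open) to 1 (shut), then the shift along the world's x, y, z in mm, then the turn, a rotation vector about the world's x, y, z in degrees. In form: jaw tx ty tz rx ry rz; .... A call has 1 to 8 rows; each row is the pose to reach, as a shift and turn from the pose commanded when the call began; what a row does not reach only later rows make up. A row lasts 1/12 s, in which the tool goes at most 41.7 mm and 7.16 degrees, less where a joint would pass 70% of its speed; a pose out of reach is approached as far as the arm can. A call with a gripper value outside its range is refused whole. The fingers move at their own pace and stop on an object; the grip force is fixed at half the most. Time passes only in rows, so rows that repeat a pose let the fingers close. It gives the time, the measured TCP pose, the force, the opening and the grip force at its end, in the units of the state.
- status.sense(): the state, without advancing time (a new reading comes with each control period).
- viewer.camera(name): name is "scene" or "top" or "wrist"; returns a dict with "image" (400x640x3 uint8, blue, green, red), "range_z" (400x640 float32, m along the optical axis (not along the pixel's ray), 0 where there is no reading), "camera_matrix" (3x3 intrinsics, pixels), "rvec" (rotation vector, rad) and "tvec" (3), from world to camera coordinates, as OpenCV has them. Camera axes: x right, y down, z forward; pixel columns grow to the right and rows downward; lengths in m; the calibration is good to about 2 mm. A picture is of the moment at which its call begins.
- manip.finish_job(): hands the job in; it is judged then, once.
The state is a dict: "clock": time; "qpos": joint angles; "joint_vel": joint speeds; "joint_torque": joint torques, N m; "tcp_pos": TCP position; "orientation": TCP orientation; "ft_force": force on the tool from outside, world axes, zero at the start; "moment": the same for the moment, N m; "width": finger opening in m; "finger_force": force on a finger pad.
Only numpy, scipy, OpenCV 4.12 (cv2) and the standard library are available. Lean on these libraries where they do the work, as an engineer would, in place of code of your own. Each camera call takes 0.05 s, during which the arm holds its last target. There are 200 camera calls.

## Working session

There is one attempt and no reset: what is moved stays moved. The work goes in short steps, Python scripts to look and compute and a tool call to move; the robot and the scene stay as the last step left them, time stands still between calls to the robot, and variables do not carry over. Pictures are saved under pics/ and viewed, at most 10 in all, crops included, and the job is handed in when it is done.

Besides the shell and the picture viewer there is one more tool, called by a JSON object that holds its "op" and its "data". step_arm: Moves the arm, as the interface text tells. Its arguments: {"type":"object","properties":{"deltas":{"type":"string"}},"required":["deltas"]}

```bash
mkdir -p pics
cat > h.py <<'E'
import numpy as np, cv2
from workcell import status, viewer, manip
def cam(n):
    c=viewer.camera(n); R=cv2.Rodrigues(np.array(c["rvec"],float))[0]; t=np.array(c["tvec"],float).ravel()
    return c,R,t
def cloud(c,R,t):
    z=c["range_z"].astype(float); K=c["camera_matrix"]; v,u=np.mgrid[:z.shape[0],:z.shape[1]]
    P=np.stack([(u-K[0][2])/K[0][0]*z,(v-K[1][2])/K[1][1]*z,z],-1)
    W=(P-t)@R; W[z<=0]=np.nan; return W
E
python3 - <<'E'
from h import *
for n in ["top","scene"]:
    c,R,t=cam(n); cv2.imwrite(f"pics/{n}1.png",c["image"]); W=cloud(c,R,t); np.save(n+".npy",W)
    print(n,-R.T@t)
s=status.sense(); print(s["clock"],s["tcp_pos"],s["orientation"],s["ft_force"],s["width"])
E
```

```text
top [0.39910473 0.00507332 0.90409009]
scene [-0.01516589 -0.41652028  0.61819562]
0.1 [0.16898624 0.54908867 0.23045501] [-2.93029184e-04  1.48842041e-01  9.88860659e-01 -7.46776536e-04] [-0.3967525   0.52289091 -0.94281517] 0.0853548210579245
```

View pics/top1.png

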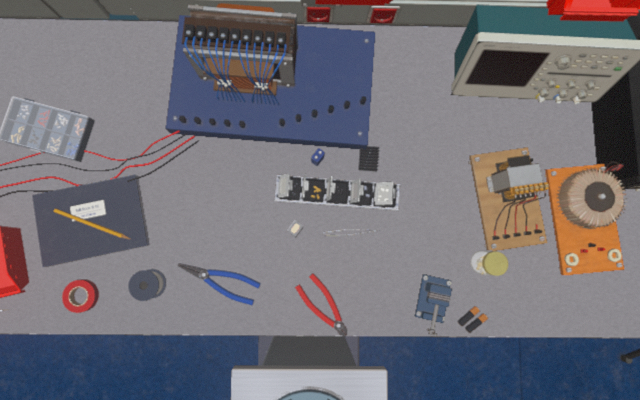

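View pics/scene1.png

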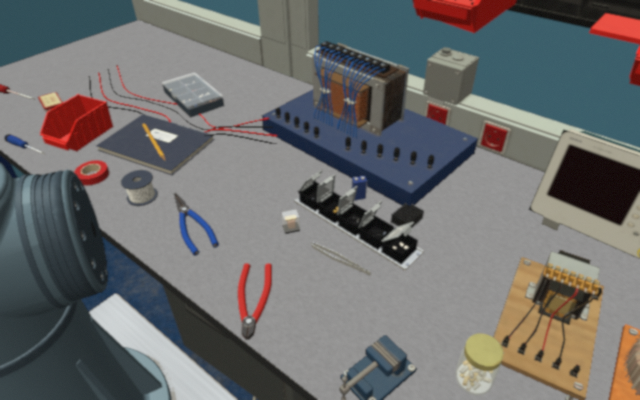

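Top view: row from (276,188) to (398,195). Battery is at (318,156), heat sink (369,159), relay (295,229), tweezers (350,232). Next I measure the rail and lid directions.

Run:
```python
from h import *
im=cv2.imread("pics/top1.png"); W=np.load("top.npy")
for p in [(276,190),(398,194),(318,156),(369,159),(295,229),(350,232)]: print(p,W[p[1],p[0]].round(4))
# rail: bright unsaturated low pixels near the row
sub=np.zeros(im.shape[:2],bool); sub[168:216,268:406]=1
hsv=cv2.cvtColor(im,cv2.COLOR_BGR2HSV)
m=sub&(W[...,2]>0.003)
c,n=cv2.connectedComponents(m.astype(np.uint8))[::-1] if 0 else (None,None)
nl,lab,st,ce=cv2.connectedComponentsWithStats(m.astype(np.uint8)); k=1+np.argmax(st[1:,4]); print(st[k])
mm=(lab==k)
low=mm&(W[...,2]<0.034)
r=cv2.minAreaRect(W[...,:2][low].astype(np.float32)*1000); print("rect all<34mm",r, cv2.boxPoints(r))
print("max z",np.nanmax(W[...,2][mm]))
a=cv2.resize(im[140:245,260:410],None,fx=5,fy=5,interpolation=cv2.INTER_CUBIC)
s=cv2.imread("pics/scene1.png"); b=cv2.resize(s[165:280,280:430],None,fx=5,fy=5,interpolation=cv2.INTER_CUBIC)
cv2.imwrite("pics/a.png",a);cv2.imwrite("pics/b.png",b)
S=np.load("scene.npy")[165:280,280:430].reshape(-1,3)
S=S[(S[:,2]>0.036)]
y0=-0
np.save("S.npy",S)
print(len(S), S[:,2].max())
```

```text
(276, 190) [0.5165 0.0755 0.0039]
(398, 194) [ 0.5115 -0.1854  0.0016]
(318, 156) [ 0.5829 -0.0124  0.0435]
(369, 159) [ 0.5844 -0.1217  0.0131]
(295, 229) [0.4328 0.0327 0.0374]
(350, 232) [ 0.4293 -0.0828 -0.0006]
[ 274  173  126   37 3098]
rect all<34mm ((515.73388671875, -54.17756652832031), (263.1961364746094, 60.51505661010742), 86.06038665771484) [[ 476.5064   -183.38583 ]
 [ 536.8785   -187.54352 ]
 [ 554.96136    75.0307  ]
 [ 494.5893     79.188385]]
max z 0.0767336491014303
2681 0.07676449989501188
```

View pics/a.png

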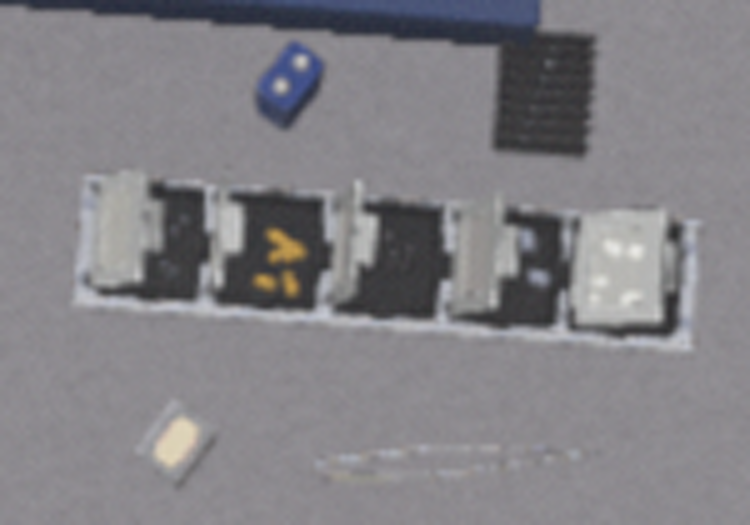

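View pics/b.png

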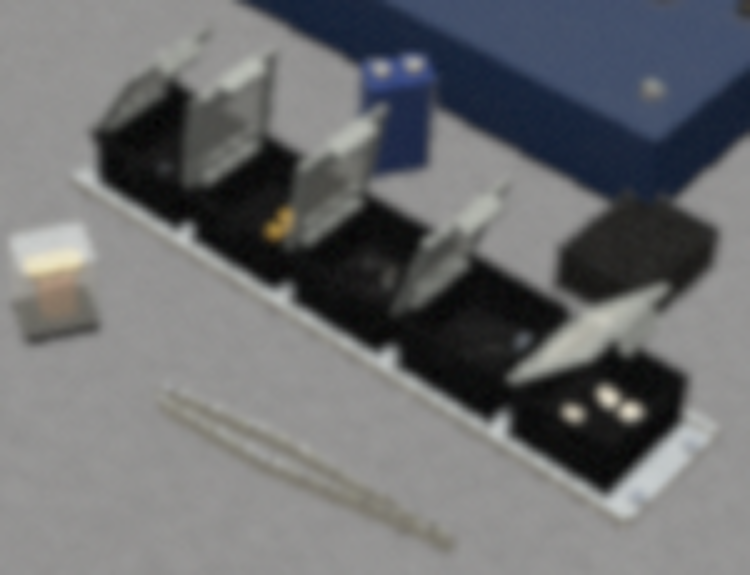

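The hinge end is on the left (+y side). Lids 1–4 stand roughly upright, lid 5 is about a third open, and lid 2 is the most upright. I'll refine the row pose and the lid angles.

Run:
```python
from h import *
from workcell import status
W=np.load("top.npy")[165:220,265:410].reshape(-1,3)
S=np.load("scene.npy").reshape(-1,3)
im=cv2.imread("pics/top1.png")[165:220,265:410].reshape(-1,3).astype(int)
# near-side rail edge + ends from all low points
for z0,z1 in[(.002,.012)]:
    q=W[(W[:,2]>z0)&(W[:,2]<z1)&(im.min(1)>150)]
    r=cv2.minAreaRect(q[:,:2].astype(np.float32)*1000);print(len(q),r)
d=np.deg2rad
a=r[2]; a=a-90 if a>45 else a   # tilt of short axis
th=d(a-90); ex=np.array([np.cos(th),np.sin(th)]); ey=np.array([-ex[1],ex[0]])
c=np.array(r[0])/1000; print("tilt",a,"ex",ex,"c",c)
for nm,P in(("top",W),("scene",S)):
    X=(P[:,:2]-c)@ex*1000; Y=(P[:,:2]-c)@ey*1000; Z=P[:,2]*1000
    print(nm,"lid Y range",[np.percentile(Y[(Z>36)&(abs(X)<128)&(abs(Y)<35)],p).round(1) for p in(2,50,98)])
    for h in(-122.5,-72.5,-22.5,27.5,77.5):
        m=(abs(Y)<20)&(Z>37)&(X>h-15)&(X<h+46)
        if m.sum()>5: print(h,m.sum(),"top z",Z[m].max().round(1),"x at top",(X[m][Z[m]>Z[m].max()-4].mean()-h).round(1),"ang",np.median(np.arctan2(Z[m]-29,X[m]-h)).round(2))
for k,h in enumerate((-122.5,-72.5,-22.5,27.5,77.5)): print(k+1,(c*1000+ex*h).round(1))
```

```text
387 ((513.2551879882812, -54.72822570800781), (265.4537048339844, 57.131221771240234), 86.07860565185547)
tilt -3.9213943481445312 ex [-0.06838782 -0.99765881] c [ 0.51325519 -0.05472823]
top lid Y range [np.float64(-22.1), np.float64(0.4), np.float64(22.5)]
-122.5 206 top z 73.7 x at top 23.0 ang 1.12
-72.5 79 top z 76.5 x at top 5.1 ang 1.51
-22.5 118 top z 76.7 x at top 7.5 ang 1.49
27.5 186 top z 75.9 x at top 13.0 ang 1.35
77.5 294 top z 65.3 x at top 29.0 ang 0.89
scene lid Y range [np.float64(-21.1), np.float64(-0.9), np.float64(24.1)]
-122.5 89 top z 70.7 x at top 24.2 ang 1.06
-72.5 213 top z 76.8 x at top 5.7 ang 1.51
-22.5 191 top z 76.4 x at top 8.6 ang 1.46
27.5 134 top z 75.0 x at top 15.2 ang 1.3
77.5 167 top z 64.5 x at top 30.2 ang 0.88
1 [521.6  67.5]
2 [518.2  17.6]
3 [514.8 -32.3]
4 [511.4 -82.2]
5 [ 508. -132.]
```

{"op": "step_arm", "data": {"deltas": "1 40 -53 0 0 0 -7; 1 80 -104 0 0 0 -14; 1 110 -143 0 0 0 -21; 1 140 -182 0 0 0 -28; 1 165 -215 0 0 0 -35; 1 190 -247 0 0 0 -42; 1 215 -280 0 0 0 -49; 1 240 -312 0 0 0 -56"}}

```text
clock: 0.77
tcp_pos: [0.3729, 0.2835, 0.2311]
orientation: [-0.0, 0.598, 0.802, -0.0]
ft_force: [-0.0, 0.5, 0.4]
width: 0.0
finger_force: 0.0
```

{"op": "step_arm", "data": {"deltas": "1 30 -39 0 0 0 -7; 1 60 -78 -20 0 0 -14; 1 90 -117 -50 0 0 -20.8; 1 114 -149 -80 0 0 -20.8; 1 114 -149 -100 0 0 -20.8; 1 114 -149 -110 0 0 -20.8; 1 114 -149 -110 0 0 -20.8"}}

```text
clock: 1.35
tcp_pos: [0.4839, 0.1339, 0.1164]
orientation: [-0.003, 0.732, 0.681, -0.003]
ft_force: [-2.3, -0.0, -0.9]
width: 0.0001
finger_force: 0.0
```

Run:
```python
from h import *
s=status.sense(); print(s["clock"],s["tcp_pos"],s["orientation"],s["ft_force"],s["width"],s["qpos"])
c,R,t=cam("wrist"); cv2.imwrite("pics/w1.png",c["image"])
```

```text
1.35 [0.48394614 0.13391031 0.11637886] [-0.00270053  0.73208188  0.6812027  -0.00342157] [-2.26984109 -0.02954763 -0.85276715] 0.00010838440133623119 [ 3.34159063e-02  1.64598487e-01  1.87899021e+00 -4.66167428e-04
  1.10671185e+00  1.05596623e-01]
```

View pics/w1.png

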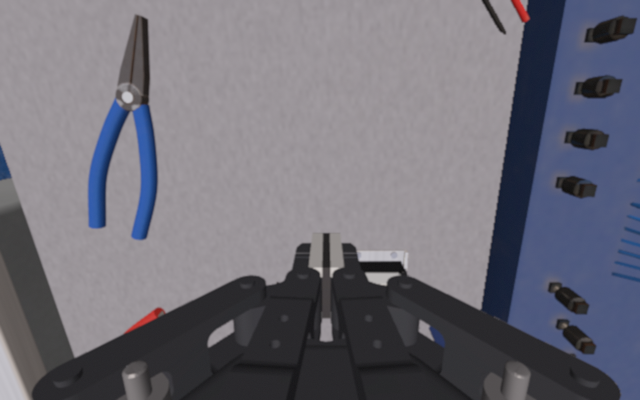

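Wrist view shows the closed fingertips at (325,245), with the rail's hinge end at (385,258), beside and ahead of them. Yaw is good. Next I go behind lid 1.

{"op": "step_arm", "data": {"deltas": "1 15 -15 0 0 0 0.3; 1 30 -35 0 0 0 0.3; 1 39 -45 0 0 0 0.3; 1 39 -45 0 0 0 0.3; 1 39 -45 0 0 0 0.3"}}

```text
clock: 1.82
tcp_pos: [0.5258, 0.0918, 0.1223]
orientation: [0.0, 0.729, 0.684, 0.001]
ft_force: [-0.4, -0.2, -0.8]
width: 0.0
finger_force: 0.0
```

{"op": "step_arm", "data": {"deltas": "1 -3 -3 -35 0 0 0; 1 -3 -3 -55 0 0 0; 1 -4 -18 -55 0 0 0; 1 -4 -28 -58 0 0 0; 1 -5 -37 -64 0 0 0; 1 -5.5 -44 -72 0 0 0; 1 -6 -50 -80 0 0 0; 1 -6 -53 -84 0 0 0"}}

```text
clock: 2.48
tcp_pos: [0.5189, 0.0377, 0.0364]
orientation: [-0.0, 0.729, 0.684, -0.0]
ft_force: [-0.3, 0.2, -0.2]
width: 0.0001
finger_force: 0.1
```

{"op": "step_arm", "data": {"deltas": "1 0 0 -2 0 0 0; 1 0 0 -3 0 0 0; 1 0 0 -3 0 0 0; 1 0 0 -3 0 0 0"}}

```text
clock: 2.82
tcp_pos: [0.5196, 0.0386, 0.0344]
orientation: [0.0, 0.729, 0.684, 0.0]
ft_force: [0.3, 0.2, 0.1]
width: -0.0005
finger_force: 0.0
```

{"op": "step_arm", "data": {"deltas": "1 0 0 -1 0 0 0; 1 0 0 -1.5 0 0 0; 1 0 0 -2 0 0 0; 1 0 0 -2 0 0 0"}}

```text
clock: 3.15
tcp_pos: [0.5196, 0.0384, 0.0324]
orientation: [0.0, 0.729, 0.685, 0.0]
ft_force: [0.1, -0.1, 0.5]
width: 0.0001
finger_force: 0.4
```

{"op": "step_arm", "data": {"deltas": "1 0 0 -0.5 0 0 0; 1 0 0 -1 0 0 0; 1 0 0 -1.5 0 0 0; 1 0 0 -1.5 0 0 0"}}

```text
clock: 3.48
tcp_pos: [0.5195, 0.0383, 0.0313]
orientation: [-0.0, 0.729, 0.684, -0.0]
ft_force: [-2.3, -0.4, 8.2]
width: -0.0002
finger_force: 3.6
```

{"op": "step_arm", "data": {"deltas": "1 0 0 -0.5 0 0 0; 1 0 0 -0.5 0 0 0; 1 0 0 -0.5 0 0 0; 1 0 1 15 0 0 0; 1 0 2 36 0 0 0; 1 0 2 36 0 0 0; 1 0 2 36 0 0 0"}}

```text
clock: 4.07
tcp_pos: [0.5203, 0.0402, 0.0677]
orientation: [0.001, 0.729, 0.684, 0.001]
ft_force: [0.1, 0.1, 0.2]
width: 0.0001
finger_force: 0.0
```

```bash
cat >> h.py <<'E'
CC=np.array([.51325,-.0547]); th=np.deg2rad(-93.92); EX=np.array([np.cos(th),np.sin(th)]); EY=np.array([-EX[1],EX[0]])
def lids(names=("scene","top")):
    for n in names:
        c,R,t=cam(n); cv2.imwrite(f"pics/{n}_last.png",c["image"]); P=cloud(c,R,t).reshape(-1,3)
        X=(P[:,:2]-CC)@EX*1000; Y=(P[:,:2]-CC)@EY*1000; Z=P[:,2]*1000
        for h in(-122.5,-72.5,-22.5,27.5,77.5):
            m=(abs(Y)<24)&(X>h+31)&(X<h+42)&(Z<90)
            m2=(abs(Y)<24)&(X>h+4)&(X<h+14)&(Z<90)
            print(n,h,"edge z pct",np.percentile(Z[m],[5,25,50,75,95]).round(1) if m.sum() else None,"hinge z",np.percentile(Z[m2],[5,50,95]).round(1) if m2.sum() else None)
    s=status.sense(); print(s["clock"],s["tcp_pos"],s["ft_force"])
E
python3 -c "
from h import *
lids()"
```

```text
scene -122.5 edge z pct [ 5.5 23.3 71.3 81.9 88.9] hinge z [ 7.1 30.  32.2]
scene -72.5 edge z pct [ 3.9  7.6 15.  22.2 27.8] hinge z [ 4.3 15.9 75.6]
scene -22.5 edge z pct [ 3.  10.  17.7 25.6 27.9] hinge z [ 4.8 24.8 74.9]
scene 27.5 edge z pct [ 2.8 11.  20.  27.1 29. ] hinge z [ 5.  25.  72.4]
scene 77.5 edge z pct [ 3.6 11.4 21.5 28.6 62.4] hinge z [ 4.6 14.8 45. ]
top -122.5 edge z pct [ 2.6 16.5 30.2 31.6 33. ] hinge z [31.2 32.  32.9]
top -72.5 edge z pct [3.6 3.6 3.6 3.6 3.6] hinge z [ 3.6  7.7 75. ]
top -22.5 edge z pct [ 2.5  4.8  6.8 20.2 28.9] hinge z [ 4.  72.  76.3]
top 27.5 edge z pct [ 3.6  5.9  8.5 21.8 29.5] hinge z [25.4 62.7 74.3]
top 77.5 edge z pct [ 3.2 14.  25.8 29.8 61.7] hinge z [18.8 41.5 47. ]
4.1667 [0.51882137 0.04031475 0.06609706] [0.31405704 0.18067782 0.38607296]
```

{"op": "step_arm", "data": {"deltas": "1 -0.5 -8 0 0 0 0; 1 -1 -17 0 0 0 0; 1 -2 -27 -3 0 0 0; 1 -2.5 -36 -9 0 0 0; 1 -3 -43 -17 0 0 0; 1 -3.5 -49 -25 0 0 0; 1 -3.5 -52 -31 0 0 0; 1 -3.5 -52 -33 0 0 0"}}

```text
clock: 4.83
tcp_pos: [0.5151, -0.0125, 0.0323]
orientation: [-0.001, 0.729, 0.684, -0.001]
ft_force: [-0.6, -0.5, 0.4]
width: 0.0003
finger_force: 0.2
```

{"op": "step_arm", "data": {"deltas": "1 0 0 -1 0 0 0; 1 0 0 -2 0 0 0; 1 0 0 -2.5 0 0 0; 1 0 0 -3 0 0 0; 1 0 0 -3.5 0 0 0; 1 0 0 -3.5 0 0 0"}}

```text
clock: 5.33
tcp_pos: [0.5159, -0.0115, 0.0313]
orientation: [0.0, 0.729, 0.685, -0.0]
ft_force: [-4.0, -0.6, 9.1]
width: -0.0007
finger_force: 4.6
```

{"op": "step_arm", "data": {"deltas": "1 0 0 -0.5 0 0 0; 1 0 0 -0.5 0 0 0; 1 0 1 15 0 0 0; 1 0 2 37 0 0 0; 1 0 2 37 0 0 0; 1 0 2 37 0 0 0"}}

```text
clock: 5.83
tcp_pos: [0.5173, -0.0097, 0.0687]
orientation: [0.002, 0.729, 0.685, 0.001]
ft_force: [-0.1, 0.4, 0.1]
width: 0.0003
finger_force: 0.0
```

{"op": "step_arm", "data": {"deltas": "1 -0.5 -8 0 0 0 0; 1 -1 -17 0 0 0 0; 1 -2 -27 -3 0 0 0; 1 -2.5 -36 -9 0 0 0; 1 -3 -43 -17 0 0 0; 1 -3.5 -49 -25 0 0 0; 1 -3.5 -52 -31 0 0 0; 1 -3.5 -52 -33 0 0 0"}}

```text
clock: 6.5
tcp_pos: [0.5116, -0.0626, 0.0328]
orientation: [-0.001, 0.73, 0.684, -0.001]
ft_force: [-1.6, -1.1, 2.7]
width: 0.0002
finger_force: 0.8
```

{"op": "step_arm", "data": {"deltas": "1 0 0 -1 0 0 0; 1 0 0 -2 0 0 0; 1 0 0 -2.5 0 0 0; 1 0 0 -3 0 0 0; 1 0 0 -3.5 0 0 0; 1 0 0 -3.5 0 0 0"}}

```text
clock: 7.0
tcp_pos: [0.5125, -0.0613, 0.0314]
orientation: [0.0, 0.729, 0.685, 0.0]
ft_force: [-1.4, 0.7, 4.9]
width: 0.0002
finger_force: 2.3
```

{"op": "step_arm", "data": {"deltas": "1 0 0 -0.5 0 0 0; 1 0 0 -1 0 0 0; 1 0 0 -1 0 0 0; 1 0 0 -1 0 0 0"}}

```text
clock: 7.33
tcp_pos: [0.5127, -0.0614, 0.0312]
orientation: [0.0, 0.729, 0.685, 0.0]
ft_force: [-5.5, 2.4, 13.3]
width: 0.0001
finger_force: 6.6
```

{"op": "step_arm", "data": {"deltas": "1 0 1 15 0 0 0; 1 0 2 38 0 0 0; 1 0 2 38 0 0 0; 1 0 2 38 0 0 0"}}

```text
clock: 7.67
tcp_pos: [0.5137, -0.0599, 0.0692]
orientation: [0.002, 0.729, 0.685, 0.001]
ft_force: [0.8, 0.2, -0.7]
width: -0.0001
finger_force: 0.0
```

```bash
python3 -c "
from h import *
lids()"
```

```text
scene -122.5 edge z pct [ 6.9 21.7 30.1 31.4 32.5] hinge z [ 8.7 30.3 32.7]
scene -72.5 edge z pct [ 6.2 21.8 30.3 31.3 32.6] hinge z [ 6.6 30.3 32.8]
scene -22.5 edge z pct [ 5.4 25.  31.3 79.1 88.4] hinge z [ 6.  30.1 32.4]
scene 27.5 edge z pct [ 2.3 10.2 18.9 26.9 29.1] hinge z [ 4.7 25.8 72.3]
scene 77.5 edge z pct [ 3.2 10.5 22.1 29.5 62.2] hinge z [ 4.6 16.1 45.3]
top -122.5 edge z pct None hinge z [17.3 30.2 33.2]
top -72.5 edge z pct [ 7.7 29.5 30.5 31.8 33.4] hinge z [ 6.6 29.9 32.2]
top -22.5 edge z pct None hinge z [ 7.4 30.4 33.6]
top 27.5 edge z pct [ 3.8  6.6  9.2 23.2 28.5] hinge z [ 3.9 29.8 69.1]
top 77.5 edge z pct None hinge z [ 1.5 36.1 39.4]
7.7667 [ 0.51209783 -0.05949075  0.06742643] [ 0.0408513  -0.19981206 -0.21131178]
```

Lids 1–3 are flat. Next is lid 4.

{"op": "step_arm", "data": {"deltas": "1 -0.5 -8 0 0 0 0; 1 -1 -17 0 0 0 0; 1 -2 -27 -3 0 0 0; 1 -2.5 -36 -9 0 0 0; 1 -3 -43 -17 0 0 0; 1 -3.5 -49 -25 0 0 0; 1 -3.5 -52 -31 0 0 0; 1 -3.5 -52 -33 0 0 0"}}

```text
clock: 8.43
tcp_pos: [0.5081, -0.1125, 0.0333]
orientation: [-0.001, 0.729, 0.684, -0.001]
ft_force: [-0.4, -1.7, 2.2]
width: 0.0003
finger_force: 1.4
```

{"op": "step_arm", "data": {"deltas": "1 0 0 -1 0 0 0; 1 0 0 -2 0 0 0; 1 0 0 -2.5 0 0 0; 1 0 0 -3 0 0 0; 1 0 0 -3.5 0 0 0; 1 0 0 -4 0 0 0; 1 0 0 -4 0 0 0"}}

```text
clock: 9.02
tcp_pos: [0.5091, -0.1114, 0.0314]
orientation: [-0.0, 0.729, 0.685, 0.0]
ft_force: [-1.0, 0.4, 5.3]
width: -0.0002
finger_force: 2.6
```

{"op": "step_arm", "data": {"deltas": "1 0 0 -0.5 0 0 0; 1 0 0 -1 0 0 0; 1 0 0 -1 0 0 0; 1 0 0 -1 0 0 0; 1 0 1 15 0 0 0; 1 0 2 38 0 0 0; 1 0 2 38 0 0 0; 1 0 2 38 0 0 0"}}

```text
clock: 9.68
tcp_pos: [0.5101, -0.11, 0.0701]
orientation: [0.002, 0.729, 0.685, 0.001]
ft_force: [0.1, -0.3, -0.0]
width: -0.0002
finger_force: 0.0
```

{"op": "step_arm", "data": {"deltas": "1 -0.5 -8 0 0 0 0; 1 -1 -17 0 0 0 0; 1 -2 -27 -3 0 0 0; 1 -2.5 -36 -9 0 0 0; 1 -3 -43 -17 0 0 0; 1 -3.5 -49 -25 0 0 0; 1 -3.5 -52 -31 0 0 0; 1 -3.5 -52 -33 0 0 0"}}

```text
clock: 10.35
tcp_pos: [0.5043, -0.1622, 0.034]
orientation: [-0.001, 0.729, 0.684, -0.0]
ft_force: [-1.3, -1.4, 3.5]
width: -0.0003
finger_force: 1.4
```

{"op": "step_arm", "data": {"deltas": "1 0 0 -1 0 0 0; 1 0 0 -2 0 0 0; 1 0 0 -2.5 0 0 0; 1 0 0 -3 0 0 0; 1 0 0 -3.5 0 0 0; 1 0 0 -4 0 0 0; 1 0 0 -4 0 0 0"}}

```text
clock: 10.93
tcp_pos: [0.5055, -0.1614, 0.0317]
orientation: [0.0, 0.729, 0.684, 0.0]
ft_force: [-0.0, 0.4, 0.3]
width: -0.0
finger_force: 0.0
```

{"op": "step_arm", "data": {"deltas": "1 0 0 -0.5 0 0 0; 1 0 0 -1 0 0 0; 1 0 0 -1.5 0 0 0; 1 0 0 -1.5 0 0 0; 1 0 0 -1.5 0 0 0"}}

```text
clock: 11.35
tcp_pos: [0.5057, -0.1616, 0.0313]
orientation: [0.0, 0.729, 0.684, 0.0]
ft_force: [-2.7, 2.2, 10.8]
width: -0.0004
finger_force: 5.3
```

{"op": "step_arm", "data": {"deltas": "1 0 1 15 0 0 0; 1 0 2 50 0 0 0; 1 0 2 90 0 0 0; 1 -40 2 120 0 0 0; 1 -80 2 150 0 0 0; 1 -120 2 150 0 0 0; 1 -120 2 150 0 0 0; 1 -120 2 150 0 0 0"}}

```text
clock: 12.02
tcp_pos: [0.3836, -0.1596, 0.1811]
orientation: [0.001, 0.73, 0.684, -0.0]
ft_force: [0.8, 0.6, -0.1]
width: 0.0
finger_force: 0.0
```

```bash
python3 -c "
from h import *
lids()
im=cv2.imread('pics/scene_last.png'); cv2.imwrite('pics/f.png',cv2.resize(im[165:280,280:430],None,fx=5,fy=5,interpolation=cv2.INTER_CUBIC))"
```

```text
scene -122.5 edge z pct [ 5.5 22.2 30.1 31.2 32.7] hinge z [ 8.2 30.2 32.3]
scene -72.5 edge z pct [ 6.4 21.3 29.8 31.1 32.5] hinge z [ 8.5 30.2 32.3]
scene -22.5 edge z pct [ 5.7 15.8 27.7 31.  32.3] hinge z [ 6.4 30.  32.5]
scene 27.5 edge z pct [ 5.7 19.7 30.  31.4 32.3] hinge z [ 6.5 30.1 32.3]
scene 77.5 edge z pct [ 3.5 15.  29.8 31.1 32.2] hinge z [ 5.3 30.3 32.1]
top -122.5 edge z pct [13.6 29.6 30.7 31.9 33.3] hinge z [14.4 30.7 33.1]
top -72.5 edge z pct [10.3 29.5 30.5 31.6 32.9] hinge z [23.7 30.7 33. ]
top -22.5 edge z pct [ 8.3 29.5 30.5 31.5 33.3] hinge z [ 7.6 30.3 33.1]
top 27.5 edge z pct [19.1 29.4 30.4 31.6 32.7] hinge z [24.5 30.4 33.2]
top 77.5 edge z pct [18.4 29.5 30.4 31.4 32.8] hinge z [18.2 30.5 33.3]
12.1167 [ 0.38579833 -0.16003925  0.18070527] [-0.37036938 -0.27607529 -0.34132962]
```

View pics/f.png

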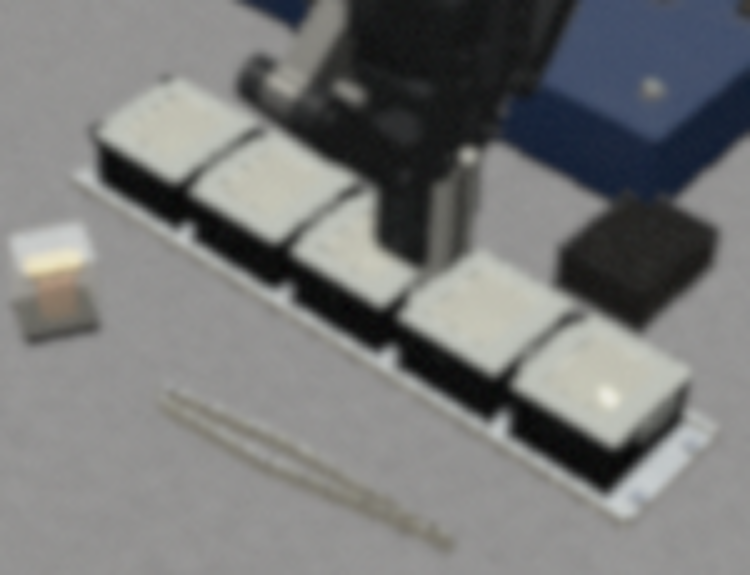

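All five lids are flat: edge heights match the hinge heights at about 31 mm. The relay (50,280), tweezers (300,470) and heat sink (640,250) haven't moved, and the arm is clear. Handing in.

```bash
python3 -c "
from workcell import manip
print(manip.finish_job())"
```

```text
the job is handed in; nothing more can be done
None
```

I closed all five lids in order from the hinge end and handed the job in at about 12 s; all five measured flat, contact forces read after each press were 13 N or less, and the relay, tweezers and heat sink had not moved (the arm hid the battery in the last picture).

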